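# Set the instrument tray on the scribed line and cover it

### The job

First slide the instrument tray along the board, without lifting it, until the whole of its far long edge meets the scribed line, and stop there: do not run over the line. Then press the stand's sprung keeper back until it snaps open, lift the hanging cover off the prongs and lay it gently and squarely on the tray so that the tray is closed all round, with the tray still at the line. Leave the jar and the culture dishes where they are.

Things in the scene. Friction and masses are not known exactly. Their poses are not given: they have to be found in the camera images.
- line (a point): middle of a thin dark straight scribed line (3 mm wide, 246 mm long) across a bare aluminium board (340 x 250 x 3 mm, fixed flat on the bench before the robot), on the board's upper face, 60 mm beyond the board's centre. x: along the board, square to the line, away from the robot (the way to push); y: along the line, to the left; z up
- tray_centre (a point): centre, half-way up, of an open stainless tray (instruments lie fixed in it), loose on the board on the robot's side of the line, a little askew: 100 mm along its x (the way to push), 180 mm along its y, 40 mm tall, walls 3 mm, 0.5 to 1 kg. x points to its far long side, away from the robot; z up
- tray_rim (a point): centre of the tray's open top, in the plane of its rim (20 mm above tray_centre); same axes as the tray
- tray_far_left (a point): left end of the tray's far long bottom edge (the edge that must meet the line)
- tray_far_right (a point): right end of the tray's far long bottom edge
- stand_seat (a point): grey steel stand, fixed to the left or right of the board. Two level 10 x 10 mm prongs, centres at y = -55 and +55 mm, carry the cover's handle bar. Origin: midway between the prongs, at their tops (150 mm above the bench), under the bar's middle. x points back to the post, so the prongs point along -x, roughly to the robot; y left, z up. Nothing between the prongs in front of x = 100 mm
- prong_tip (a point): front end of the stand's right prong, at x = -22 mm, y = -55 mm of stand_seat, at the height of the prongs' tops. Each prong ends in an 8 mm long tip turned up by 8 mm; the prongs run back to a crossbar and post at x = 100 mm. Axes as the stand's
- keeper (a joint): travel of the sprung keeper, a flat steel tongue 14 mm wide sliding in a guide on the stand's left prong (y = +55 mm). 0 = closed: the tongue lies 2 mm above the handle bar and stops it from being lifted; 0.030 m = fully open, slid straight back (stand's +x). An over-centre spring holds it shut (about 3 N) up to 13 mm; pushed further it snaps open and stays. The bar is free beyond 0.020
- keeper_tab (a point): middle of the front face of the keeper's upright thumb tab (30 mm wide along the stand's y, 22 mm tall, 6 mm thick), 32 mm above the prongs' tops and, when closed, at x = -12 mm, y = +55 mm of stand_seat; its top is 42 mm above the prongs' tops. Press it straight back (stand's +x). Axes as the stand's
- cover_handle (a point): centre, half-way up, of the cover's handle bar: level, 160 mm along the cover's y, 14 mm wide, 12 mm tall, on two legs (10 mm thick) at y = -75 and +75 mm, its underside 50 mm above the plate's top. The cover (0.35 kg) hangs level with the bar across both prongs, the legs outside them; the bar's centre is then 6 mm above stand_seat; axes as the stand's.
- cover_under (a point): centre of the underside of the cover's flat aluminium plate, 130 x 210 x 3 mm (x, y), 59 mm below cover_handle, same axes. The hung plate lies below the prongs, 40 mm under them: to take the cover off, lift it 10 to 30 mm, over the upturned tips, then draw it at least 95 mm to the front (stand's -x) before raising it more or turning it
- jar: bystander: a small round glass jar with a flat steel lid, 52 mm in diameter and 60 mm tall, standing on the board 60 to 70 mm beyond the line, somewhere along it. Origin: centre of its underside
- dishes_low: bystander: two closed culture dishes in a stack, 90 mm in diameter, 29 mm tall, on the bench near the robot, to its left. Origin: centre of its underside
- dishes_tall: bystander: four closed culture dishes in a stack, 90 mm in diameter, 58 mm tall, on the bench near the robot, to its right. Origin: centre of its underside
- steriliser: bystander: a fixed steel box 160 x 140 x 130 mm with instrument handles standing in its top (up to 230 mm), on the other side of the board from the stand. Origin: centre of its underside

How it is judged:
By the outcome, as a careful person would: the job done as asked, in the order asked, and still so for the second after the job is handed in, with the robot touching nothing.
It also fails if it takes over 69 s, if anything falls off the work surface, if the arm or the gripper's body presses on something with over 40 N, if the wrist force passes 120 N, or if a joint passes its speed limit or range.

### The arm

A 6-joint arm with a two-finger parallel gripper is mounted at the origin on the work surface. World frame = base frame: x ahead of the robot, y to its left, z up, the work surface at z = 0. Lengths are in m, angles in rad, forces in N, time in s.
With the tool pointing down it reaches from about 0.375 to 0.9 m from the base axis. Payload 3.1 kg.
Tool frame: the origin (TCP) lies midway between the tips of the shut fingers; the grasp point (between the pads) lies 19 mm behind it; x points along the fingers, y is the direction in which the jaws open and shut, and the axes are right-handed (so a half turn about x gives the same grasp; the last joint's range is limited). The gripper opens to 87 mm and grips with 3 to 60 N. Pads are 19 mm wide; open, the fingers measure 117 mm over their backs; the gripper's body (75 mm by 190 mm) begins 51 mm behind the grasp point.
Start: joints at [1.046, 0.527, 1.433, -0, 1.181, -0.178], TCP at [0.212, 0.588, 0.223] pointing down, gripper open.
Joint ranges: [-3.08, 3.08], [-0.75, 2.2], [0.22, 2.44], [-1.43, 4.57], [0, 2.65], [-2.85, 2.85]. Speed limits (rad/s): [2.79, 2.79, 3.14, 3.14, 3.14, 3.14].

### API

Orientations are given as a unit quaternion [x, y, z, w].
In Python, from rig import get_obs, imaging, robot gives the robot as it stands.
- The arm moves only by the shell command python3 -m inch 'ROWS' [FORCE]. ROWS is JSON, a list of rows, each a list of 3 entries, a list of its own where there are three numbers: the finger opening in mm, from 0 to 87, then the shift along the tool's x, y, z in mm, then the turn, a rotation vector about the tool's x, y, z in degrees. In form: [[grip, [dx, dy, dz], [wx, wy, wz]], ...]. A call has 1 to 12 rows; each row shifts and turns the pose as measured when the row begins, along the tool's axes as they then stand; what a row does not reach is not made up. A row lasts 1/8 s, in which the tool goes at most 62.5 mm and 10.7 degrees, less where a joint would pass 70% of its speed; a pose out of reach is approached as far as the arm can. A call with a gripper value outside its range is refused whole. The fingers move at their own pace and stop on an object; FORCE is the grip in N (left out, the last holds). Time passes only in rows, so rows that do not move let the fingers close. It gives the time, the measured TCP pose, the force and the opening at its end, in the units of the state.
- get_obs(): the state, without advancing time (a new reading comes with each control period).
- imaging.camera(name): name is "side" or "top" or "wrist"; returns the picture (400x640x3 uint8, red, green, blue); there is no depth.
- imaging.camera_params(name): a dict with "camera_matrix" (3x3 intrinsics, pixels), "xyz" and "rotation" of the camera in the world. Camera axes: x right, y down, z forward; pixel columns grow to the right and rows downward; lengths in m; the calibration is good to about 2 mm. A picture is of the moment at which its call begins: read the wrist's pose just before it. camera_params takes no time and is no camera call; for the wrist camera it gives the pose at the moment of the call.
- robot.hand_in(): hands the job in, once; it reports no verdict.
Trained networks look in the newest picture that a camera, given by its name, has taken for a name from the list of things; names that differ only in an ending like _2 or _b are one class to them, and where a whole thing is asked for, a point or a joint stands for the part that bears it (a point fixed in the world has none). Each returns a list of dicts, best first, with "confidence" (0 to 1); they miss things now and then, are a little off and sometimes report something else, mostly with a low value. They report only what shows in the picture. A call takes as long as a camera call.
- imaging.cut_out(camera, target): "pixels" (400x640 bool, what is visible of it) and "box" ([centre column, centre row, width, height] in pixels, round what is visible of it).
- imaging.tip_of(camera, target): "pixel" ([column, row] in pixels: a listed point, or the origin of a listed thing).
The state is a dict: "time": time; "q": joint angles; "joint_velocities": joint speeds; "joint_torque": joint torques, N m; "position": TCP position; "tool_rot": TCP orientation; "ft_force": force on the tool from outside, world axes, zero at the start; "moment": the same for the moment, N m; "grip_width": finger opening in m.
Only numpy, scipy, OpenCV 4.12 (cv2) and the standard library are available. Lean on these libraries where they do the work, as an engineer would, in place of code of your own. Each camera call takes 0.05 s, during which the arm holds its last target. There are 200 camera calls.

## Working session

There is one attempt and no reset: what is moved stays moved. The work goes in short steps, Python scripts to look and compute and a shell command to move; the robot and the scene stay as the last step left them, time stands still between calls to the robot, and variables do not carry over. Pictures are saved under pics/ and viewed, about 8 in all and at most 12, crops included, and the job is handed in when it is done.

```bash
ls; mkdir -p pics
cat > h.py <<'E'
import numpy as np, cv2
from rig import get_obs, imaging, robot
from scipy.spatial.transform import Rotation as R
def cam(n):
    p=imaging.camera_params(n); K=np.array(p["camera_matrix"]); r=np.array(p["rotation"])
    if r.size==4: r=R.from_quat(r).as_matrix()
    return K,r,np.array(p["xyz"])
def ray(n,px,z,c=None):
    K,r,t=c or cam(n); d=r@np.linalg.solve(K,[px[0],px[1],1]); return t+d*(z-t[2])/d[2]
def proj(n,X,c=None):
    K,r,t=c or cam(n); v=K@(r.T@(np.array(X)-t)); return v[:2]/v[2]
def tri(obs):
    A=[];b=[]
    for n,px in obs:
        K,r,t=cam(n); d=r@np.linalg.solve(K,[px[0],px[1],1]); d/=np.linalg.norm(d); P=np.eye(3)-np.outer(d,d); A.append(P); b.append(P@t)
    A=np.vstack(A);b=np.hstack(b); s=np.linalg.lstsq(A,b,rcond=None); return s[0], np.linalg.norm(A@s[0]-b)
E
python3 - <<'E'
from h import *
np.set_printoptions(precision=4,suppress=True)
for n in ["side","top"]:
    im=imaging.camera(n); cv2.imwrite(f"pics/{n}0.png",im[:,:,::-1]); K,r,t=cam(n); print(n,K[0,0],t,r.tolist())
Z={"line":.003,"tray_rim":.043,"tray_far_left":.003,"tray_far_right":.003,"stand_seat":.15,"prong_tip":.15,"keeper_tab":.182,"cover_handle":.156,"cover_under":.097,"jar":.003,"dishes_low":0,"dishes_tall":0,"steriliser":0}
for k,z in Z.items():
    px={}
    for n in ["side","top"]:
        o=imaging.tip_of(n,k)
        if o: px[n]=o[0]["pixel"]; print(k,n,np.round(px[n],1),round(o[0]["confidence"],2),ray(n,px[n],z))
    if len(px)==2: print("   tri",*tri(px.items()))
print(get_obs())
E
```

```text
pics
side 428.33743811505343 [0.3693 0.8366 0.6567] [[-0.9763765709180717, -0.09104523573883937, 0.19595804860103838], [-0.21486939206805278, 0.504809588266396, -0.8360612560970739], [-0.02280210767830837, -0.8584160090792639, -0.5124470892120044]]
top 438.7210794180752 [ 0.3564 -0.0205  1.236 ] [[0.0031814273115198253, -0.9824290465778514, 0.18660934317551164], [-0.9999764568329959, -0.001990920587733868, 0.006566735485871028], [-0.006079827299321605, -0.18662584139220298, -0.9824122510558707]]
line side [288.6 236. ] 0.64 [ 0.6557 -0.0091  0.003 ]
line top [324.2 185.4] 0.84 [ 0.6539 -0.0054  0.003 ]
   tri [ 0.6538 -0.0054  0.0058] 0.0008667544937795066
tray_rim top [325.2 234.8] 0.93 [ 0.5054 -0.0092  0.043 ]
tray_far_left side [318.  264.4] 0.97 [0.5571 0.0853 0.003 ]
tray_far_left top [293.4 220.1] 0.71 [0.5523 0.0818 0.003 ]
   tri [0.5553 0.0823 0.0003] 0.003557110025121535
tray_far_right side [331.1 221.6] 0.65 [ 0.5613 -0.0927  0.003 ]
tray_far_right top [363.7 219.3] 0.93 [ 0.555  -0.1182  0.003 ]
   tri [ 0.5625 -0.1193 -0.0161] 0.0060979345320452995
prong_tip side [274.7
[... 1110 characters left out ...]
0.3977 -0.2869  0.0028] 0.006763359143802861
steriliser side [340.9 177.2] 0.94 [ 0.5801 -0.3472  0.    ]
steriliser top [435.9 207.1] 0.57 [ 0.5913 -0.3255  0.    ]
   tri [ 0.582  -0.3221  0.0147] 0.009111306619796991
{'time': 1.4, 'q': array([ 1.0455,  0.5275,  1.4327, -0.    ,  1.1814, -0.1785]), 'joint_velocities': array([-0.0009,  0.001 ,  0.0002,  0.0003, -0.0003,  0.0004]), 'joint_torque': array([ -0.0007, -44.0019, -17.6976,   0.0633,   0.0506,  -0.    ]), 'position': array([0.2124, 0.5878, 0.2225]), 'tool_rot': array([ 0.122 ,  0.6965, -0.122 ,  0.6965]), 'ft_force': array([ 0.3027,  0.0085, -0.8321]), 'moment': array([-0.0252, -0.019 , -0.0086]), 'grip_width': 0.08734514226566986}
```

Run:
```python
import cv2
t=cv2.imread("pics/top0.png")[120:320,120:480]; cv2.imwrite("pics/topc.png",cv2.resize(t,(792,440),interpolation=cv2.INTER_CUBIC))
s=cv2.imread("pics/side0.png"); cv2.imwrite("pics/sidec.png",s)
```

```text
(no output)
```

View pics/topc.png

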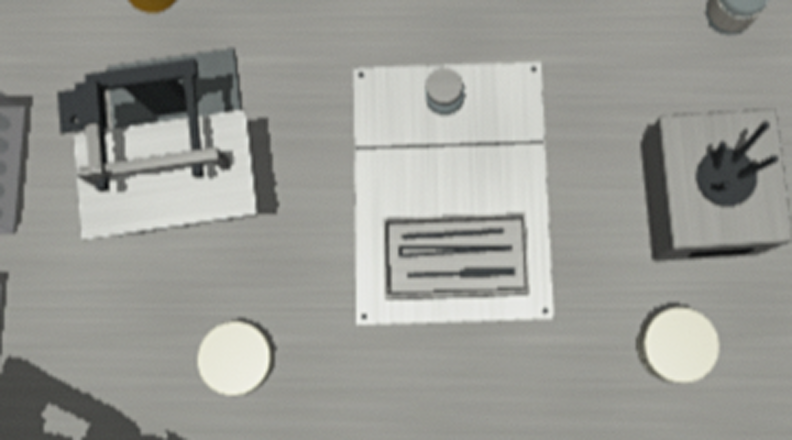

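View pics/sidec.png

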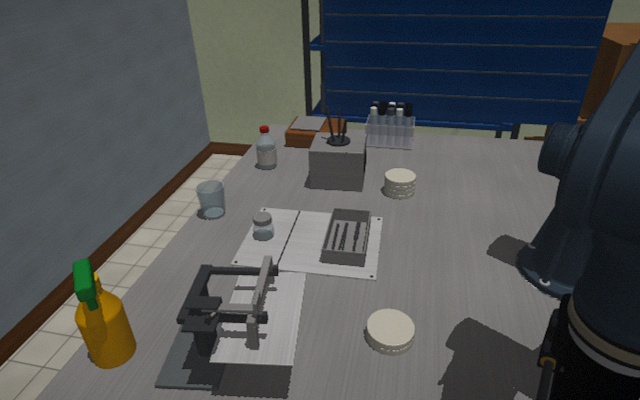

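```bash
cat >> h.py <<'E'
def go(p,yaw,tilt=None):
    """shift (mm) and rotvec (deg) in tool axes to reach TCP p, pointing down, jaw axis (tool y) at yaw deg (mod 180) from world +y"""
    o=get_obs(); T=R.from_quat(o["tool_rot"]); best=None
    for a in (0,180):
        y=np.radians(yaw+a); ty=np.array([-np.sin(y),np.cos(y),0]); tx=np.array([0,0,-1.]); G=R.from_matrix(np.c_[tx,ty,np.cross(tx,ty)])
        rv=(T.inv()*G).as_rotvec(degrees=True)
        if best is None or np.linalg.norm(rv)<np.linalg.norm(best): best=rv
    d=T.inv().apply(np.array(p)-o["position"])*1000
    print("shift",d.round(1),"turn",best.round(1),"| at",o["position"].round(4),"q",o["q"].round(2),"t",round(o["time"],2),"F",o["ft_force"].round(1))
E
python3 - <<'E'
from h import *
np.set_printoptions(precision=4,suppress=True)
o=get_obs();T=R.from_quat(o["tool_rot"]);print(T.as_matrix())
K,r,t=cam("wrist");print("cam in tool",T.inv().apply(t-o["position"]),T.inv().as_matrix()@r,K[0,0])
go([.40,-.005,.24],0)
E
```

```text
[[-0.      0.3398  0.9405]
 [-0.      0.9405 -0.3398]
 [-1.     -0.      0.    ]]
cam in tool [-0.1613 -0.     -0.0725] [[-0.0005 -0.2664  0.9639]
 [ 1.     -0.0003  0.0005]
 [ 0.0002  0.9639  0.2664]] 321.29461385288664
shift [ -17.5 -493.7  377.9] turn [-19.9  -0.    0. ] | at [0.2124 0.5878 0.2225] q [ 1.05  0.53  1.43 -0.    1.18 -0.18] t 1.4 F [ 0.3  0.  -0.8]
```

```bash
python3 -m inch '[[87,[0,0,0],[-10,0,0]],[87,[0,0,0],[-10,0,0]],[87,[-4,-58,18],[0,0,0]],[87,[-4,-58,18],[0,0,0]],[87,[-2,-58,18],[0,0,0]],[87,[-2,-58,18],[0,0,0]],[87,[-2,-58,19],[0,0,0]],[87,[-2,-58,19],[0,0,0]],[87,[0,-58,19],[0,0,0]],[87,[0,-58,19],[0,0,0]],[87,[0,-58,19],[0,0,0]],[87,[0,-58,19],[0,0,0]]]'
python3 - <<'E'
from h import *
go([.40,-.005,.24],0)
E
```

```text
time: 2.9
position: [0.416, 0.0019, 0.2406]
tool_rot: [-0.007, 0.702, 0.01, 0.712]
ft_force: [1.2, 0.7, -0.1]
grip_width: 0.087
shift [  0.3  -6.5 -16.1] turn [ 1.4  0.9 -0.3] | at [0.416  0.0019 0.2406] q [-0.27  0.21  1.91  0.01  1.   -1.87] t 2.9 F [ 1.2  0.7 -0.1]
```

```bash
python3 -m inch '[[87,[0,-6,-16],[1.4,0.9,0]],[87,[0,0,0],[0,0,0]]]'
python3 - <<'E'
from h import *
np.set_printoptions(precision=4,suppress=True)
for i in range(1):
    im=imaging.camera("wrist"); cv2.imwrite("pics/w1.png",im[:,:,::-1])
    for k,z in {"line":.003,"tray_rim":.043,"tray_far_left":.003,"tray_far_right":.003,"jar":.003}.items():
        for o in imaging.tip_of("wrist",k)[:1]: print(k,np.round(o["pixel"],1),round(o["confidence"],2),ray("wrist",o["pixel"],z))
go([.40,-.005,.24],0)
E
```

```text
time: 3.15
position: [0.4016, -0.0085, 0.2407]
tool_rot: [0.005, 0.707, -0.002, 0.708]
ft_force: [0.3, -0.6, -0.5]
grip_width: 0.0873
tray_rim [319.9 256.3] 0.82 [ 0.5051 -0.0041  0.043 ]
tray_far_left [381.4 274.3] 0.68 [0.5524 0.0816 0.003 ]
jar [531.8 144.9] 0.23 [0.3756 0.259  0.003 ]
shift [ 1.   2.3 -3. ] turn [-0.3  0.2 -0.2] | at [ 0.403  -0.0074  0.241 ] q [-0.3   0.2   1.93  0.01  1.01 -1.87] t 3.45 F [ 0.5  0.2 -0.8]
```

View pics/w1.png

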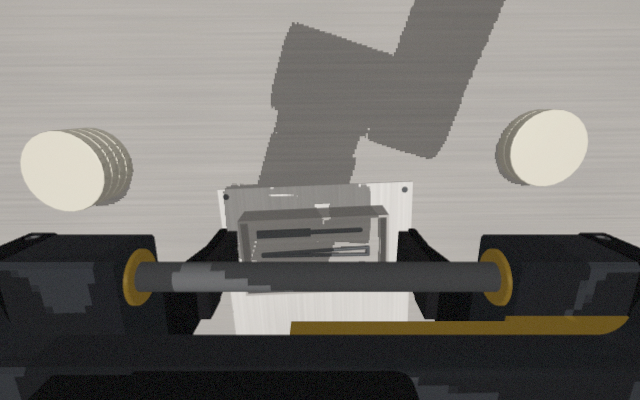

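```bash
python3 -m inch '[[87,[0,0,0],[10.5,0,0]],[87,[0,0,0],[10.5,0,0]],[87,[0,0,0],[10.5,0,0]],[87,[0,0,0],[10.5,0,0]],[87,[0,0,0],[10.5,0,0]],[87,[0,0,0],[10.5,0,0]],[87,[0,0,0],[10.5,0,0]],[87,[0,0,0],[10.5,0,0]],[87,[0,0,0],[10.5,0,0]],[87,[0,0,0],[10.5,0,0]],[87,[0,0,0],[10.5,0,0]],[87,[0,0,0],[10.5,0,0]]]'; python3 -m inch '[[87,[0,0,0],[10.5,0,0]],[87,[0,0,0],[10.5,0,0]],[87,[0,0,0],[10.5,0,0]],[87,[0,0,0],[10.5,0,0]],[87,[0,0,0],[10.5,0,0]],[87,[0,0,0],[5,0,0]]]';  python3 - <<'E'
from h import *
np.set_printoptions(precision=4,suppress=True)
im=imaging.camera("wrist"); cv2.imwrite("pics/w2.png",im[:,:,::-1])
for k,z in {"line":.003,"tray_rim":.043,"tray_far_left":.003,"tray_far_right":.003,"jar":.003}.items():
        for o in imaging.tip_of("wrist",k)[:1]: print(k,np.round(o["pixel"],1),round(o["confidence"],2),ray("wrist",o["pixel"],z))
go([.40,-.005,.24],0)
E
```

```text
time: 4.95
position: [0.4024, 0.0036, 0.2412]
tool_rot: [0.641, 0.305, -0.636, 0.303]
ft_force: [0.6, -0.3, -0.3]
grip_width: 0.0868
time: 5.7
position: [0.402, 0.0091, 0.2412]
tool_rot: [0.707, -0.047, -0.704, -0.051]
ft_force: [-0.1, 0.6, -0.3]
grip_width: 0.0868
tray_rim [329.5  79.1] 0.65 [ 0.5037 -0.0166  0.043 ]
tray_far_left [327.9  77.8] 0.72 [ 0.5087 -0.0168  0.003 ]
tray_far_right [390.6  23.8] 0.82 [ 0.5558 -0.0938  0.003 ]
jar [324.3  84.1] 0.39 [ 0.5024 -0.0121  0.003 ]
shift [ 1.2 13.6  0.2] turn [-7.7 -0.2  0.3] | at [0.402  0.0085 0.2412] q [-0.26  0.19  1.94  0.01  1.01  1.44] t 6.0 F [-0.2 -0.4 -1.1]
```

View pics/w2.png

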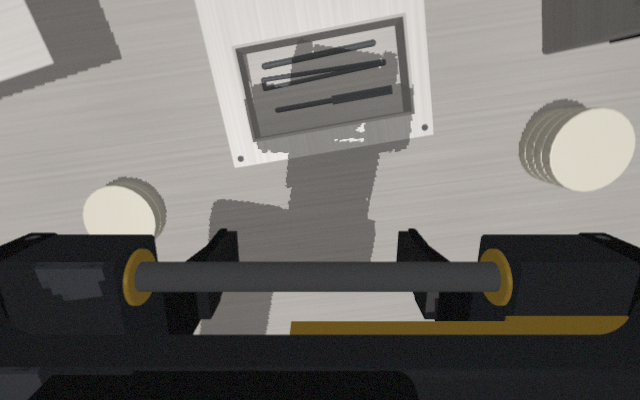

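```bash
cat > m.py <<'E'
from h import *
def linefit(name,im,P0,P1,c,half=.012,z=.003):
    """dark line between world P0,P1: sample profiles, weighted dark centroid; returns world points"""
    g=cv2.cvtColor(im,cv2.COLOR_RGB2GRAY).astype(np.float32); P0,P1=np.array(P0),np.array(P1); u=P1-P0; nrm=np.array([-u[1],u[0]])/np.linalg.norm(u); s=np.linspace(-half,half,49); out=[]
    for a in np.linspace(0,1,60):
        W=[P0+a*u+nrm*q for q in s]; px=np.array([proj(name,[*w,z],c) for w in W],np.float32)
        v=cv2.remap(g,px[None,:,0],px[None,:,1],cv2.INTER_LINEAR)[0]
        d=np.median(v)-v; 
        if d.max()<12: continue
        d=np.clip(d-.4*d.max(),0,None); out.append(P0+a*u+nrm*(d@s/d.sum()))
    return np.array(out)
def robust(pts):
    for _ in range(4):
        k=np.polyfit(pts[:,1],pts[:,0],1); e=pts[:,0]-np.polyval(k,pts[:,1]); pts=pts[abs(e)<=max(2*np.std(e),3e-4)]
    return k,np.std(e),len(pts)
E
python3 - <<'E'
from m import *
np.set_printoptions(precision=4,suppress=True)
c=cam("top"); im=cv2.imread("pics/top0.png")[:,:,::-1].copy()
k,e,n=robust(linefit("top",im,[.654,.10],[.654,-.11],c)); print("line top: x=%.4f%+.4f*y (yaw %.2f)"%(k[1],k[0],-np.degrees(np.arctan(k[0]))),e,n)
f=lambda q:np.array(q)/2.2+[120,120]
for q in [(360,74),(534,69),(545,310),(364,317)]: print("hole top",ray("top",f(q),.003))
for q in [(387,219),(524,215),(527,293),(389,297)]: print("rim top",ray("top",f(q),.043))
for q in [(82,238),(256,213),(246,110)]: print("plate top",ray("top",f(q),.1))
for q in [(236,47),(404,14),(412,112),(256,142)]: print("rim w",ray("wrist",q,.043))
for q in [(240,158),(424,127)]: print("hole w",ray("wrist",q,.003))
E
```

```text
line top: x=0.6535-0.0340*y (yaw 1.95) 0.00018372286479101 60
hole top [0.7493 0.1138 0.003 ]
hole top [ 0.7566 -0.1179  0.003 ]
hole top [ 0.4374 -0.1279  0.003 ]
hole top [0.4279 0.1019 0.003 ]
rim top [0.5475 0.0716 0.043 ]
rim top [ 0.5529 -0.0999  0.043 ]
rim top [ 0.4555 -0.1026  0.043 ]
rim top [0.4501 0.0676 0.043 ]
plate top [0.5147 0.4299 0.1   ]
plate top [0.5453 0.2239 0.1   ]
plate top [0.6725 0.2414 0.1   ]
rim w [0.5476 0.0745 0.043 ]
rim w [ 0.5546 -0.0988  0.043 ]
rim w [ 0.4585 -0.1013  0.043 ]
rim w [0.4495 0.0718 0.043 ]
hole w [0.43   0.1036 0.003 ]
hole w [ 0.4372 -0.1257  0.003 ]
```

Run:
```python
from h import *
go([.415,-.016,.014],1.95)
```

```text
shift [227.2  23.8 -15.2] turn [-9.7 -0.3  0.3] | at [0.402  0.0085 0.2412] q [-0.26  0.19  1.94  0.01  1.01  1.44] t 6.0 F [-0.2 -0.4 -1.1]
```

```bash
python3 -m inch '[[87,[0,24,-15],[-9.7,-0.3,0.3]],[87,[60,0,0],[0,0,0]],[87,[60,0,0],[0,0,0]],[87,[50,0,0],[0,0,0]],[87,[30,0,0],[0,0,0]],[87,[0,0,0],[0,0,0]]]'
python3 - <<'E'
from h import *
go([.415,-.016,.014],1.95)
E
```

```text
time: 6.75
position: [0.4212, -0.0201, 0.0377]
tool_rot: [0.711, 0.015, -0.703, 0.018]
ft_force: [0.7, -0.6, 0.3]
grip_width: 0.087
shift [23.6 -4.5  6.2] turn [ 0.7 -0.6 -0.3] | at [ 0.4212 -0.0201  0.0377] q [-0.31  0.64  2.09 -0.    0.4   1.21] t 6.75 F [ 0.7 -0.6  0.3]
```

```bash
python3 -m inch '[[87,[24,-5,5],[0.7,-0.6,-0.3]],[87,[0,0,0],[0,0,0]],[87,[0,0,-8],[0,0,0]],[87,[0,0,-8],[0,0,0]],[87,[0,0,0],[0,0,0]]]'
python3 - <<'E'
from h import *
go([.435,-.016,.014],1.95)
E
```

```text
time: 7.38
position: [0.4387, -0.0162, 0.0186]
tool_rot: [0.712, 0.012, -0.702, 0.014]
ft_force: [0.9, -0.2, 0.7]
grip_width: 0.0874
shift [ 4.6 -0.4  3.7] turn [ 0.1 -0.7 -0.2] | at [ 0.4387 -0.0162  0.0186] q [-0.29  0.69  2.05  0.    0.39  1.24] t 7.38 F [ 0.9 -0.2  0.7]
```

```bash
python3 -m inch '[[87,[3,0,-5],[0,-0.7,-0.2]],[87,[0,0,-6],[0,0,0]],[87,[0,0,-6],[0,0,0]],[87,[0,0,-6],[0,0,0]],[87,[0,0,-6],[0,0,0]],[87,[0,0,-6],[0,0,0]],[87,[0,0,-6],[0,0,0]],[87,[0,0,-6],[0,0,0]],[87,[0,0,-6],[0,0,0]],[87,[0,0,-5],[0,0,0]]]'
python3 - <<'E'
from h import *
go([.5,-.0135,.014],1.95)
im=imaging.camera("wrist"); cv2.imwrite("pics/w3.png",im[:,:,::-1])
for k,z in {"line":.003,"tray_rim":.043,"tray_far_left":.003,"tray_far_right":.003,"jar":.003}.items():
        for o in imaging.tip_of("wrist",k)[:1]: print(k,np.round(o["pixel"],1),round(o["confidence"],2),ray("wrist",o["pixel"],z))
E
```

```text
time: 8.62
position: [0.4663, -0.0076, 0.0128]
tool_rot: [-0.682, -0.019, 0.731, -0.008]
ft_force: [-5.3, -2.3, 3.9]
grip_width: 0.0869
shift [ -3.7   7.1 -33.2] turn [0.3 4.  1. ] | at [ 0.4663 -0.0076  0.0128] q [-0.25  0.72  1.92 -0.01  0.57  1.28] t 8.62 F [-5.3 -2.3  3.9]
tray_rim [319.7 142.1] 0.82 [ 0.52978657 -0.00675213  0.043     ]
tray_far_left [123.1  16.6] 0.96 [0.5770342  0.08624116 0.003     ]
tray_far_right [514.6  16.7] 0.93 [ 0.58322587 -0.0922972   0.003     ]
```

View pics/w3.png

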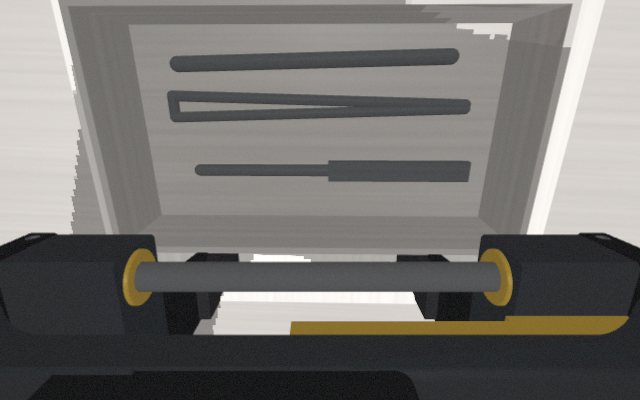

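```bash
python3 -m inch '[[87,[0,1,-6],[0,1,0.3]],[87,[0,1,-6],[0,1,0.2]],[87,[0,1,-6],[0,1,0.2]],[87,[0,0.5,-6],[0,0.8,0]],[87,[0,0.5,-6],[0,0.5,0]],[87,[0,0.5,-6],[0,0.5,0]],[87,[0,0.5,-6],[0,0.5,0]],[87,[0,0.5,-6],[0,0.5,0]]]'
python3 - <<'E'
from h import *
go([.5,-.0135,.014],1.95)
im=imaging.camera("wrist"); cv2.imwrite("pics/w4.png",im[:,:,::-1])
for k,z in {"line":.003,"tray_rim":.043,"tray_far_left":.003,"tray_far_right":.003,"jar":.003}.items():
        for o in imaging.tip_of("wrist",k)[:1]: print(k,np.round(o["pixel"],1),round(o["confidence"],2),ray("wrist",o["pixel"],z))
E
```

```text
time: 9.93
position: [0.4844, -0.0045, 0.0085]
tool_rot: [-0.695, -0.022, 0.719, -0.007]
ft_force: [-6.5, -0.9, 5.0]
grip_width: 0.087
shift [ -6.2   9.5 -15. ] turn [0.4 1.9 1.3] | at [ 0.4844 -0.0045  0.0085] q [-0.25  0.73  1.91  0.02  0.54  1.26] t 9.93 F [-6.5 -0.9  5. ]
tray_rim [319.8 140.1] 0.65 [ 0.54771421 -0.00377246  0.043     ]
tray_far_left [125.3  18. ] 0.57 [0.5946283  0.08878094 0.003     ]
tray_far_right [516.9  22. ] 0.84 [ 0.59953904 -0.09013741  0.003     ]
```

```bash
python3 -m inch '[[87,[-2,1.5,-10],[0,0.8,0.4]],[87,[-2,1.5,-10],[0,0.7,0.3]],[87,[-1,1,-10],[0,0.7,0.3]],[87,[-1,1,-10],[0,0.6,0.2]],[87,[-1,1,-10],[0,0.6,0]],[87,[-1,1,-8],[0,0.6,0]]]'
python3 - <<'E'
from h import *
go([.5,-.0135,.014],1.95)
im=imaging.camera("wrist"); cv2.imwrite("pics/w5.png",im[:,:,::-1])
for k,z in {"line":.003,"tray_rim":.043,"tray_far_left":.003,"tray_far_right":.003,"jar":.003}.items():
        for o in imaging.tip_of("wrist",k)[:1]: print(k,np.round(o["pixel"],1),round(o["confidence"],2),ray("wrist",o["pixel"],z))
E
```

```text
time: 10.98
position: [0.5418, -0.008, 0.0142]
tool_rot: [0.717, 0.016, -0.696, 0.014]
ft_force: [-2.5, -0.8, -2.6]
grip_width: 0.0872
shift [-1.   3.8 41.9] turn [ 0.5 -1.7  0.2] | at [ 0.5418 -0.008   0.0142] q [-0.23  0.74  1.81  0.02  0.57  1.28] t 10.97 F [-2.5 -0.8 -2.6]
tray_rim [319.1 136. ] 0.9 [ 0.60449447 -0.00671038  0.043     ]
tray_far_left [135.6  30.5] 0.63 [0.65046395 0.08693323 0.003     ]
tray_far_right [496.4  31.5] 0.57 [ 0.65715192 -0.09300325  0.003     ]
```

Run:
```python
import cv2
i=cv2.imread("pics/w5.png")[:75]
a=cv2.resize(i[:,80:280],(800,300),interpolation=cv2.INTER_CUBIC);b=cv2.resize(i[:,380:580],(800,300),interpolation=cv2.INTER_CUBIC)
cv2.imwrite("pics/w5c.png",cv2.vconcat([a,b]))
```

```text
(no output)
```

View pics/w5c.png

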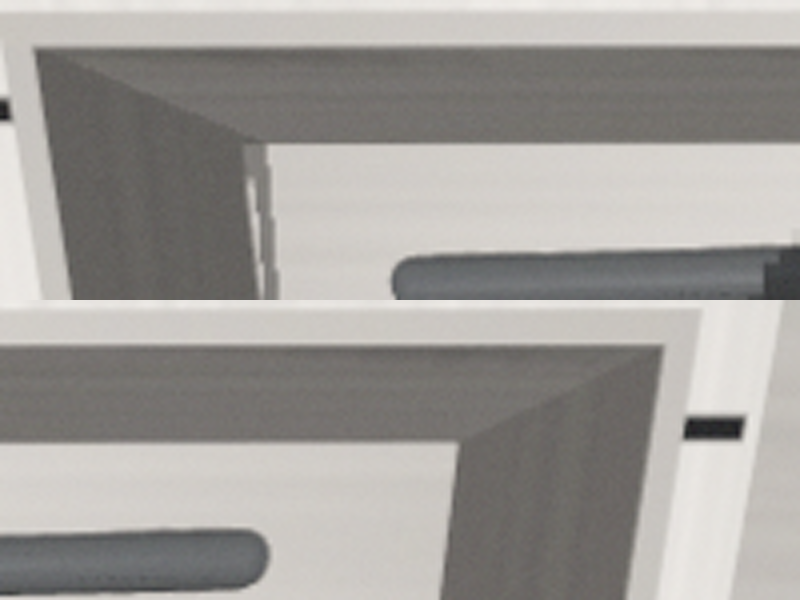

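```bash
cat >> m.py <<'E'
def edges(im,c,lx=(.6505,-.034)):
    """far outer rim edge (z .043) minus line (z .003), along x, wrist cam"""
    g=cv2.GaussianBlur(cv2.cvtColor(im,cv2.COLOR_RGB2GRAY).astype(np.float32),(0,0),.7)
    P=[]
    for y in list(np.arange(-.12,.12,.002)):
        P+= [p for p in linefit("wrist",im,[.6535-.034*y,y],[.6535-.034*(y+.0005),y+.0005],c,.008)[:1]]
    return np.array(P)
E
python3 - <<'E'
from h import *
np.set_printoptions(precision=4,suppress=True)
im=cv2.imread("pics/w5.png"); g=cv2.cvtColor(im,cv2.COLOR_BGR2GRAY).astype(float); c=cam("wrist")
def dark(cols,r0,r1):
    out=[]
    for u in cols:
        v=g[r0:r1,u]; d=np.clip(np.median(v)-v-15,0,None)
        if d.sum()>40: out.append(ray("wrist",(u,r0+d@np.arange(r1-r0)/d.sum()),.003,c)[:2])
    return np.array(out)
L=dark(range(60,81),18,38); Rr=dark(range(554,563),20,42); print(len(L),L.mean(0),L.std(0),len(Rr),Rr.mean(0),Rr.std(0))
k=np.polyfit(np.r_[L,Rr][:,1],np.r_[L,Rr][:,0],1); print("line",k)
# rim: far outer edge = bright board -> grey wall transition (rows 0..8)
E=[]
for u in range(100,545,3):
    d=np.diff(g[0:7,u]); i=np.argmin(d); 
    if -d[i]>8: 
        lo=max(0,i-1); w=np.clip(-d[lo:i+2],0,None); E.append(ray("wrist",(u,(w@(np.arange(lo,lo+len(w))+.5))/w.sum()),.043,c)[:2])
E=np.array(E); print(len(E)); 
if len(E)>5:
    e=np.polyfit(E[:,1],E[:,0],1); print("rim far",e,np.std(E[:,0]-np.polyval(e,E[:,1])))
    for y in (.083,-.097): print("gap edge-line mm",1000*(np.polyval(e,y)-np.polyval(k,y)))
print(g[0:16,[120,200,320,450,540]].T.astype(int))
print(cam("wrist")[2])
E
```

```text
11 [0.6499 0.1172] [0.0011 0.0018] 9 [ 0.658  -0.1235] [0.0001 0.0013]
line [-0.0337  0.6538]
149
rim far [-0.0423  0.6533] 2.7653771189022978e-05
gap edge-line mm -1.2085386243504415
gap edge-line mm 0.32629594971411713
[[226 226 219 204 201 200 200 200 199 201 200 172 119 104 105 108]
 [234 234 223 206 202 204 205 204 204 202 203 165 122 114 110 109]
 [233 234 223 213 211 211 211 212 211 210 211 165 113  98 100 106]
 [224 225 211 202 201 201 201 203 202 202 202 148 110 109 115 115]
 [226 226 205 199 197 197 198 197 198 199 197 140 111 106 105 102]]
[ 0.6103 -0.006   0.1783]
```

```bash
python3 -m inch '[[87,[0,0,12],[0.5,-1.5,0]],[87,[-25,2,0],[0,0,0]],[87,[-25,2,0],[0,0,0]],[87,[-10,0,0],[0,0,0]],[87,[0,0,0],[0,0,0]],[87,[0,0,0],[0,0,0]]]'
cat > edge.py <<'E'
from h import *
np.set_printoptions(precision=4,suppress=True)
def grad(g,X,Y,z,c,dirn,half=.006,dark=False):
    s=np.linspace(-half,half,61); px=np.array([proj("wrist",[X+q*dirn[0],Y+q*dirn[1],z],c) for q in s],np.float32)
    if px[:,1].min()<0.5 or px.min()<0 or px[:,0].max()>638: return None
    v=cv2.remap(g,px[None,:,0],px[None,:,1],cv2.INTER_LINEAR)[0]
    if dark:
        d=np.clip(np.percentile(v,70)-v-30,0,None)
        return s[0]*0+d@s/d.sum() if d.sum()>200 else None
    d=np.clip(-np.gradient(v)*-1,0,None)  # bright toward +x
    i=np.argmax(d); 
    if d[i]<1.0: return None
    lo,hi=max(0,i-6),i+7; w=d[lo:hi]; return w@s[lo:hi]/w.sum()
def measure(f):
    go([.5,-.0135,.014],1.95)
    c=cam("wrist"); im=imaging.camera("wrist"); cv2.imwrite(f"pics/{f}.png",im[:,:,::-1]); g=cv2.cvtColor(im,cv2.COLOR_RGB2GRAY).astype(np.float32)
    n=np.array([1,.034])
    L=[]
    for y in np.r_[np.arange(.092,.115,.0015),np.arange(-.122,-.106,.0015)]:
        x=.6537-.034*y; q=grad(g,x,y,.003,c,n,.006,True)
        if q is not None: L.append([x+q,y])
    E=[]
    for y in np.arange(-.085,.075,.004):
        x=.6533-.04*y; q=grad(g,x,y,.043,c,n)
        if q is not None: E.append([x+q,y])
    L,E=np.array(L),np.array(E); fit=[]
    for P in (L,E):
        k=np.polyfit(P[:,1],P[:,0],1); r=P[:,0]-np.polyval(k,P[:,1]); ok=abs(r)<=max(2*r.std(),2e-4); P=P[ok]; k=np.polyfit(P[:,1],P[:,0],1); fit.append(k); print("n",len(P),(P[:,1]>0).sum(),"fit",k,"sd",(P[:,0]-np.polyval(k,P[:,1])).std())
    for y in (.083,-.097): print("gap edge-line mm at",y,1000*(np.polyval(fit[1],y)-np.polyval(fit[0],y)))
    for k,z in {"tray_rim":.043,"tray_far_left":.003,"tray_far_right":.003,"line":.003}.items():
        for o in imaging.tip_of("wrist",k)[:1]: print(k,np.round(o["pixel"],1),round(o["confidence"],2),ray("wrist",o["pixel"],z,c))
E
python3 -c "
from edge import *
measure('w6')"
```

```text
time: 12.02
position: [0.5283, -0.0134, 0.0755]
tool_rot: [0.708, 0.012, -0.706, 0.01]
ft_force: [0.0, -0.6, -0.5]
grip_width: 0.0874
shift [61.4 -0.6 28.4] turn [-0.2 -0.1  0.1] | at [ 0.5283 -0.0134  0.0755] q [-0.24  0.63  1.8   0.    0.72  1.3 ] t 12.03 F [ 0.  -0.6 -0.5]
n 15 6 fit [-0.0327  0.6528] sd 1.126618374827644e-05Traceback (most recent call last):
  File "<string>", line 3, in <module>
    measure('w6')
    ~~~~~~~^^^^^^
  File "edge.py", line 28, in measure
    k=np.polyfit(P[:,1],P[:,0],1); r=P[:,0]-np.polyval(k,P[:,1]); ok=abs(r)<=max(2*r.std(),2e-4); P=P[ok]; k=np.polyfit(P[:,1],P[:,0],1); fit.append(k); print("n",len(P),(P[:,1]>0).sum(),"fit",k,"sd",(P[:,0]-np.polyval(k,P[:,1])).std())
                 ~^^^^^
IndexError: too many indices for array: array is 1-dimensional, but 2 were indexed
```

View pics/w6.png

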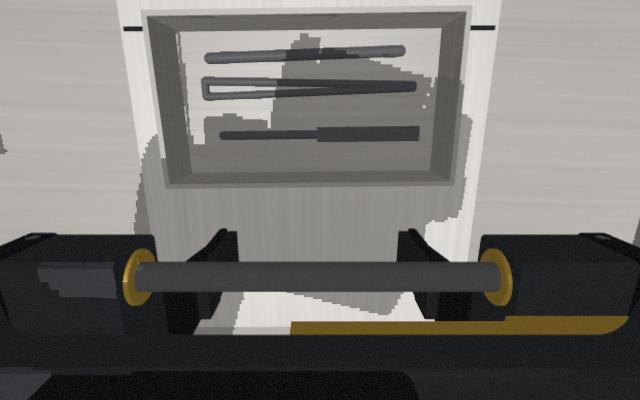

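```bash
sed -i 's/q=grad(g,x,y,.043,c,n)/q=grad(g,x,y,.043,c,n,.0033)/' edge.py; python3 -c "
from edge import *
measure('w6')"
```

```text
shift [61.3 -0.6 28.4] turn [-0.2 -0.1  0.1] | at [ 0.5282 -0.0134  0.0753] q [-0.24  0.63  1.8   0.    0.72  1.3 ] t 12.07 F [ 0.3  0.6 -0.3]
n 15 6 fit [-0.0328  0.6527] sd 3.0247441982157267e-05
n 29 18 fit [-0.0424  0.651 ] sd 5.505577919175207e-05
gap edge-line mm at 0.083 -2.5518366564941664
gap edge-line mm at -0.097 -0.8164682395221945
tray_far_left [169.8  24.9] 0.82 [0.6518 0.0877 0.003 ]
```

```bash
python3 -m inch '[[87,[-40,0,0],[0,0,0]],[87,[0,0,-45],[0,0,0]],[87,[0,0,-45],[0,0,0]],[87,[0,0,0],[0,0,0]],[87,[0,0,0],[0,0,0]]]'
python3 - <<'E'
from h import *
go([.5,-.0135,.014],1.95)
im=imaging.camera("wrist"); cv2.imwrite("pics/w7.png",im[:,:,::-1]); c=cam("wrist"); print(c[2])
for k,z in {"line":.003,"tray_far_left":.003,"tray_far_right":.003}.items():
        for o in imaging.tip_of("wrist",k)[:1]: print(k,np.round(o["pixel"],1),round(o["confidence"],2),ray("wrist",o["pixel"],z))
a=proj("wrist",[.65,.084,.003],c);b=proj("wrist",[.656,-.096,.003],c);print(a,b)
cr=[cv2.resize(im[int(q[1])-18:int(q[1])+18,int(q[0])-48:int(q[0])+48,::-1],(768,288),interpolation=cv2.INTER_CUBIC) for q in (a,b)]
cv2.imwrite("pics/w7c.png",cv2.vconcat(cr))
E
```

```text
time: 12.95
position: [0.6178, -0.0101, 0.1145]
tool_rot: [-0.706, -0.012, 0.708, -0.01]
ft_force: [-0.5, -0.2, -0.2]
grip_width: 0.0868
shift [101.    0.2 117.4] turn [-0.2  0.2  0.2] | at [ 0.6178 -0.0101  0.1145] q [-0.2   0.65  1.54  0.    0.95  1.34] t 12.95 F [-0.5 -0.2 -0.2]
[ 0.69159369 -0.00868573  0.27578478]
line [314.3 154.5] 0.82 [ 0.6531953  -0.00626395  0.003     ]
tray_far_left [203.5 154. ] 0.95 [0.65066576 0.08800115 0.003     ]
tray_far_right [414.7 150.6] 0.74 [ 0.65918055 -0.0912442   0.003     ]
[208.24187247 155.26407534] [420.11183055 154.74374015]
```

View pics/w7c.png

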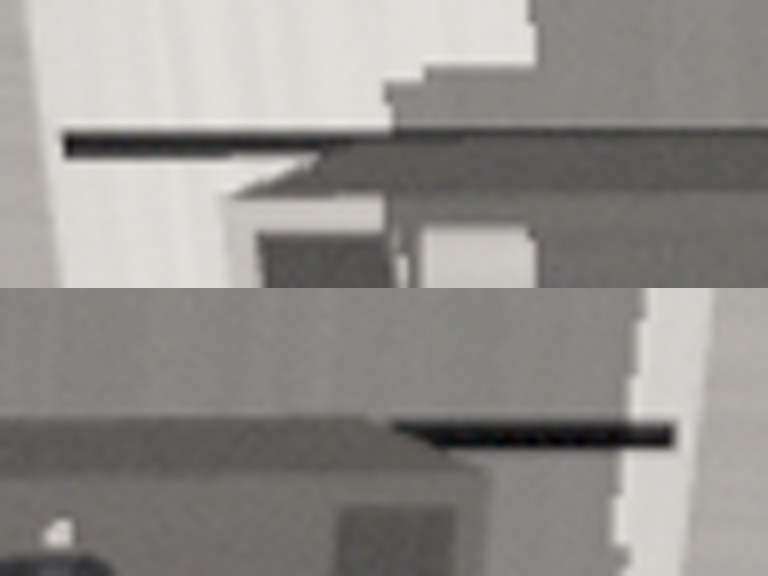

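```bash
cat > far.py <<'E'
from h import *
np.set_printoptions(precision=4,suppress=True)
def far(f):
    c=cam("wrist"); im=imaging.camera("wrist"); cv2.imwrite(f"pics/{f}.png",im[:,:,::-1]); g=cv2.cvtColor(im,cv2.COLOR_RGB2GRAY).astype(np.float32)
    s=np.linspace(-.010,.010,81); L=[];E=[]
    def prof(y):
        x=.6535-.034*y; px=np.array([proj("wrist",[x+q,y+.034*q,.003],c) for q in s],np.float32)
        return x,cv2.remap(g,px[None,:,0],px[None,:,1],cv2.INTER_LINEAR)[0]
    for y in np.r_[np.arange(.096,.112,.001),np.arange(-.114,-.098,.001)]:
        x,v=prof(y); d=np.clip(np.percentile(v,70)-v-40,0,None)
        if d.sum()>200: L.append([x+d@s/d.sum(),y])
    for y in np.arange(-.084,.08,.002):
        x,v=prof(y); hi=np.median(v[-16:]); lo=np.median(v[10:30])
        # first crossing coming from +x down to halfway
        if hi-lo<15: continue
        i=np.where(v<(hi+lo)/2)[0].max(); E.append([x+s[i],y,v[i-4:i+1].min()<lo-25])
    L,E=np.array(L),np.array(E); k=np.polyfit(L[:,1],L[:,0],1); print("line",k,(L[:,0]-np.polyval(k,L[:,1])).std(),len(L))
    gap=1000*(E[:,0]-np.polyval(k,E[:,1])); print("edge(or line far side) minus line centre, mm:")
    for i in range(0,len(E),5): print("%.3f %.2f %d"%(E[i,1],gap[i],E[i,2]),end="; ")
    print(); return k,E,gap
E
python3 -c "
from far import *
far('w8')"
```

```text
line [-0.0345  0.6526] 0.0006131508891416438 32
edge(or line far side) minus line centre, mm:
-0.084 2.57 0; -0.074 2.57 0; -0.064 2.58 0; -0.054 2.33 0; -0.044 2.09 0; -0.034 2.09 0; -0.024 1.85 0; -0.014 1.85 0; -0.004 2.11 0; 0.006 2.11 0; 0.016 2.12 0; 0.026 2.12 0; 0.036 2.13 0; 0.046 2.38 0; 0.056 2.39 0; 0.066 2.39 0; 0.076 7.90 0;
```

```bash
python3 -m inch '[[0,[0,35,-40],[0,0,0]],[0,[0,32,-37],[0,0,0]],[0,[40,0,0],[0,0,0]],[0,[20,0,0],[0,0,0]],[0,[0,0,0],[0,0,0]]]'
python3 - <<'E'
from h import *
go([.688,-.080,.015],1.95)
E
```

```text
time: 13.82
position: [0.6959, -0.0759, 0.0537]
tool_rot: [-0.705, -0.012, 0.709, -0.009]
ft_force: [0.3, 0.1, -0.6]
grip_width: 0.0449
shift [38.7  4.   7.8] turn [-0.2  0.3  0.2] | at [ 0.6959 -0.0759  0.0537] q [-0.27  0.83  1.34  0.    0.98  1.27] t 13.82 F [ 0.3  0.1 -0.6]
```

```bash
python3 -m inch '[[0,[20,4,0],[0,0.3,0.2]],[0,[19,0,0],[0,0,0]],[0,[0,0,0],[0,0,0]],[0,[0,0,6],[0,0,0]],[0,[0,0,6],[0,0,0]],[0,[0,0,4],[0,0,0]],[0,[0,0,0],[0,0,0]]]'
python3 - <<'E'
from h import *
go([.667,-.080,.015],1.95)
E
```

```text
time: 14.7
position: [0.6811, -0.0793, 0.0195]
tool_rot: [0.71, 0.011, -0.704, 0.012]
ft_force: [0.3, -0.7, 0.6]
grip_width: 0.0002
shift [ 4.4  0.3 14.1] turn [-0.1 -0.5 -0.1] | at [ 0.6811 -0.0793  0.0195] q [-0.28  0.85  1.4   0.    0.88  1.26] t 14.7 F [ 0.3 -0.7  0.6]
```

```bash
for i in 1 ; do python3 -m inch '[[0,[4,0,6],[0,-0.5,0]],[0,[0,0,3],[0,0,0]],[0,[0,0,0],[0,0,0]]]' | egrep 'posi|ft_'; python3 -m inch '[[0,[0,0,3],[0,0,0]]]'| egrep 'posi|ft_'; done
```

```text
position: [0.6718, -0.0797, 0.0154]
ft_force: [-0.4, 0.1, 0.4]
position: [0.6689, -0.0799, 0.0154]
ft_force: [0.3, 0.1, 0.2]
```

```bash
python3 -m inch '[[0,[0,0,2],[0,0,0]]]' | egrep 'posi|ft_'; python3 -m inch '[[0,[0,0,2],[0,0,0]]]'| egrep 'posi|ft_';python3 -m inch '[[0,[0,0,2],[0,0,0]]]'| egrep 'posi|ft_'
```

```text
position: [0.6677, -0.0802, 0.0155]
ft_force: [2.1, -0.6, -0.7]
position: [0.6665, -0.0806, 0.0157]
ft_force: [1.3, -1.0, -1.2]
position: [0.6651, -0.0809, 0.0158]
ft_force: [1.4, -1.2, -0.6]
```

```bash
python3 -m inch '[[0,[0,0,-10],[0,0,0]],[0,[0,0,-8],[0,0,0]],[0,[-50,0,0],[0,0,0]],[0,[-50,-20,0],[0,0,0]],[0,[0,-40,33],[0,0,0]],[0,[0,-10,30],[0,0,0]],[0,[0,0,0],[0,0,0]],[0,[0,0,0],[0,0,0]]]' | egrep 'posi|ft_'
python3 - <<'E'
from far import *
far('w9')
im=cv2.imread('pics/w9.png');c=cam("wrist")
a=proj("wrist",[.65,.084,.003],c);b=proj("wrist",[.656,-.096,.003],c);print(a,b)
cr=[cv2.resize(im[int(q[1])-18:int(q[1])+18,int(q[0])-48:int(q[0])+48],(768,288),interpolation=cv2.INTER_CUBIC) for q in (a,b)]
cv2.imwrite("pics/w9c.png",cv2.vconcat(cr))
E
```

```text
position: [0.6194, -0.0095, 0.1181]
ft_force: [0.7, -0.2, 0.9]
line [-0.0346  0.6528] 0.000609461267170559 32
edge(or line far side) minus line centre, mm:
-0.084 1.93 1; -0.074 1.94 1; -0.064 1.94 1; -0.054 1.95 1; -0.044 1.96 1; -0.034 1.96 1; -0.024 1.97 1; -0.014 1.97 1; -0.004 1.98 1; 0.006 1.73 1; 0.016 1.99 1; 0.026 2.00 1; 0.036 2.00 0; 0.046 2.01 0; 0.056 2.01 0; 0.066 2.02 0; 0.076 7.78 0; 
[209.681  156.5567] [418.7524 156.2327]
```

View pics/w9c.png

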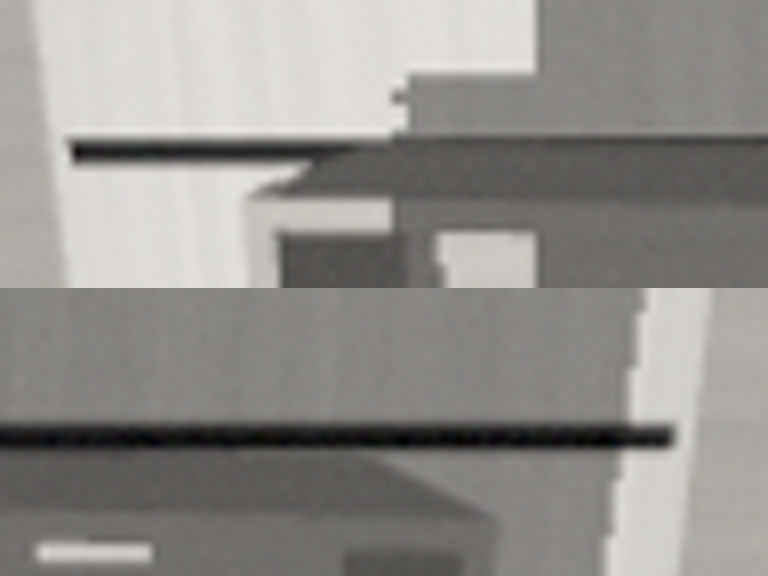

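```bash
python3 -m inch '[[0,[0,37,47],[0,0,0]],[0,[0,35,47],[0,0,0]],[0,[55,0,5],[0,0,0]],[0,[40,0,0],[0,0,0]],[0,[0,0,0],[0,0,0]]]' | egrep 'posi|ft_'
python3 - <<'E'
from h import *
go([.533,-.080,.016],1.95)
E
```

```text
position: [0.5309, -0.0935, 0.021]
ft_force: [-0.3, 0.4, 0.7]
shift [  5.  -13.5  -2.4] turn [-0.3 -0.8 -0.4] | at [ 0.5309 -0.0935  0.021 ] q [-0.38  0.73  1.8  -0.    0.6   1.16] t 17.25 F [-0.3  0.4  0.7]
```

```bash
python3 -m inch '[[0,[4,-14,0],[0,-0.8,-0.3]],[0,[0,0,-4],[0,0,0]],[0,[0,0,-3],[0,0,0]],[0,[0,0,0],[0,0,0]]]' | egrep 'posi|ft_'; python3 -m inch '[[0,[0,0,-2],[0,0,0]]]' | egrep 'posi|ft_'; python3 -m inch '[[0,[0,0,-2],[0,0,0]]]'| egrep 'posi|ft_'
```

```text
position: [0.5423, -0.0791, 0.0203]
ft_force: [-1.3, -0.2, -0.9]
position: [0.5432, -0.0789, 0.0205]
ft_force: [-2.6, -1.1, -1.1]
position: [0.5442, -0.0789, 0.0206]
ft_force: [-2.8, -0.7, -0.3]
```

```bash
python3 -m inch '[[0,[0,0,8],[0,0,0]],[0,[-50,-10,8],[0,0,0]],[0,[-50,-20,0],[0,0,0]],[0,[0,-30,-45],[0,0,0]],[0,[0,-10,-45],[0,0,0]],[0,[0,0,0],[0,0,0]],[0,[0,0,0],[0,0,0]]]' | egrep 'posi|ft_'
cat >> far.py <<'E'
def crop(f):
    im=cv2.imread(f'pics/{f}.png');c=cam("wrist"); g=cv2.cvtColor(im,cv2.COLOR_BGR2GRAY)
    a=proj("wrist",[.65,.084,.003],c);b=proj("wrist",[.656,-.096,.003],c)
    cr=[cv2.resize(im[int(q[1])-18:int(q[1])+18,int(q[0])-48:int(q[0])+48],(768,288),interpolation=cv2.INTER_CUBIC) for q in (a,b)]
    cv2.imwrite(f"pics/{f}c.png",cv2.vconcat(cr))
    # full-res columns down through the line/edge, printed for judging without a picture
    for y in (.105,.07,.04,0,-.04,-.07,-.08,-.105):
        q=proj("wrist",[.6535-.034*y,y,.003],c); u,v=int(round(q[0])),int(round(q[1])); print("y%+.3f row%.1f"%(y,q[1]),g[v-5:v+7,u], "col",u,"rows from",v-5)
E
python3 - <<'E'
from far import *
far('w10'); crop('w10'); print("w9 ref:");
E
```

```text
position: [0.6173, -0.0048, 0.1235]
ft_force: [0.3, 0.1, -0.5]
line [-0.035   0.6527] 0.0007429074037328884 32
edge(or line far side) minus line centre, mm:
-0.084 1.69 1; -0.074 1.95 0; -0.064 1.96 1; -0.054 1.97 1; -0.044 1.98 1; -0.034 2.24 0; -0.024 2.00 1; -0.014 2.26 0; -0.004 2.27 1; 0.006 2.28 1; 0.016 2.04 0; 0.026 2.05 1; 0.036 2.31 1; 0.046 2.07 0; 0.056 2.08 0; 0.066 2.09 0; 0.076 7.85 0; 
y+0.105 row154.8 [219 219 219 149  67  54  98 207 218 218 218 218] col 193 rows from 150
y+0.070 row154.5 [134 135 134 132  70  83  91  91  89  89  91 104] col 233 rows from 149
y+0.040 row154.2 [138 136 138 117  65  82  92  91  90  89  87 103] col 267 rows from 149
y+0.000 row153.8 [137 138 136  97  66  84  91  90  88  90  87 104] col 313 rows from 149
y-0.040 row153.5 [129 133 131 130  79  56  84  87  89  91  86  91] col 358 rows from 148
y-0.070 row153.2 [130 131 134 130  69  66  86  90  89  91  94  92] col 392 rows from 148
y-0.080 row153.1 [131 131 133 131  68  68  87  90  90  89  92  92] col 404 rows from 148
y-0.105 row152.9 [132 134 131 113  57  21  21  99 129 131 124 105] col 432 rows from 148
w9 ref:
```

```bash
python3 -m inch '[[0,[-60,0,0],[0,0,0]],[0,[-60,0,0],[0,0,0]],[0,[-50,0,0],[0,0,0]],[0,[0,-10,50],[0,0,0]],[0,[0,-10,50],[0,0,0]],[0,[0,0,50],[-5,0,0]],[0,[0,0,0],[-10.5,0,0]],[0,[0,0,0],[-10.5,0,0]],[0,[0,0,0],[-10.5,0,0]],[0,[0,0,0],[-10.5,0,0]],[0,[0,0,0],[-10.5,0,0]],[0,[0,0,0],[-10.5,0,0]]]' | egrep 'posi|ft_|time'
python3 - <<'E'
from h import *
go([.48,.29,.31],-81.8)
E
```

```text
time: 20.42
position: [0.442, 0.0083, 0.2913]
ft_force: [-0.3, -0.1, 0.6]
shift [ -18.1  -57.3 -278.4] turn [-27.4  -0.2   0.8] | at [0.442  0.0083 0.2913] q [-0.24  0.19  1.77  0.    1.19  0.1 ] t 20.43 F [-0.3 -0.1  0.6]
```

```bash
python3 -m inch '[[0,[-10,0,0],[-10,0,0]],[0,[-8,0,0],[-10,0,0]],[0,[0,0,0],[-7.4,0,0.8]],[0,[0,15,-55],[0,0,0]],[0,[0,16,-55],[0,0,0]],[0,[0,16,-55],[0,0,0]],[0,[0,16,-55],[0,0,0]],[0,[0,15,-54],[0,0,0]],[0,[0,0,0],[0,0,0]],[0,[0,0,0],[0,0,0]]]' | egrep 'posi|ft_|time'
cat > st.py <<'E'
from h import *
np.set_printoptions(precision=4,suppress=True)
Z={"stand_seat":.15,"prong_tip":.15,"keeper_tab":.182,"cover_handle":.156,"cover_under":.097}
O={"stand_seat":(0,0),"prong_tip":(-22,-55),"keeper_tab":(-12,55),"cover_handle":(0,0),"cover_under":(0,0)}
def stand(f,cams=("wrist",)):
    go([.48,.29,.31],-81.8)
    for n in cams:
        im=imaging.camera(n); c=cam(n); cv2.imwrite(f"pics/{f}{n}.png",im[:,:,::-1])
        for k,z in Z.items():
            for o in imaging.tip_of(n,k)[:1]: print(n,k,np.round(o["pixel"],1),round(o["confidence"],2),ray(n,o["pixel"],z,c))
E
python3 -c "
from st import *
stand('s1',('wrist','top','side'))"
```

```text
time: 21.68
position: [0.4676, 0.2906, 0.3053]
ft_force: [0.3, -1.2, 0.1]
shift [-4.9 12.1  2.4] turn [-0.  -0.3  0.7] | at [0.4676 0.2906 0.3053] q [0.35 0.34 1.51 0.01 1.3  0.2 ] t 21.68 F [ 0.3 -1.2  0.1]
wrist stand_seat [461.1  93. ] 0.21 [0.587  0.3965 0.15  ]
wrist prong_tip [425.7 203.9] 0.92 [0.579  0.2862 0.15  ]
wrist keeper_tab [460.5  94.4] 0.79 [0.5739 0.3918 0.182 ]
wrist cover_handle [454.4 149.6] 0.61 [0.5915 0.3446 0.156 ]
wrist cover_under [437.2 147.7] 0.79 [0.5966 0.3406 0.097 ]
top stand_seat [326.4 202.4] 0.47 [ 0.5743 -0.0129  0.15  ]
top prong_tip [208.5 200. ] 0.64 [0.58   0.2855 0.15  ]
top cover_handle [187.1 194.5] 0.57 [0.5928 0.3387 0.156 ]
top cover_under [194.8 196.1] 0.93 [0.6014 0.3375 0.097 ]
side prong_tip [275.1 267.6] 0.56 [0.5887 0.2774 0.15  ]
side keeper_tab [255.8 301.3] 0.77 [0.5801 0.3932 0.182 ]
side cover_handle [260.4 285.5] 0.92 [0.5966 0.3325 0.156 ]
side cover_under [263.  315.3] 0.76 [0.5941 0.3431 0.097 ]
```

View pics/s1wrist.png

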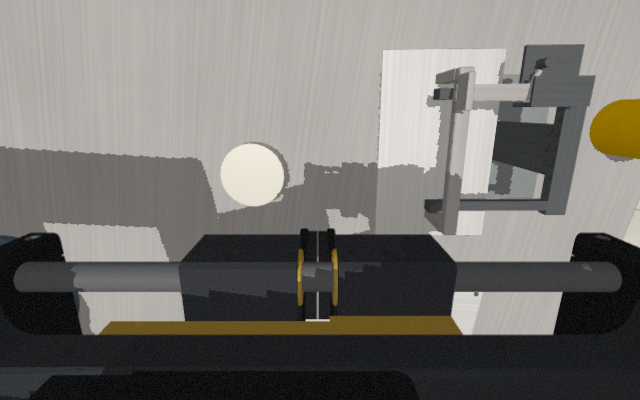

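Run:
```python
from h import *
np.set_printoptions(precision=4,suppress=True)
im=cv2.imread("pics/s1wrist.png"); g=cv2.GaussianBlur(cv2.cvtColor(im,cv2.COLOR_BGR2GRAY).astype(float),(0,0),.8); c=cam("wrist")
P=[]
for v in list(range(60,155,3)):
    d=np.diff(g[v,370:395]); i=np.argmax(d)
    if d[i]>8: P.append(ray("wrist",(370+i+.5,v),.1,c)[:2])
P=np.array(P);k=np.polyfit(P[:,1],P[:,0],1);r=P[:,0]-np.polyval(k,P[:,1]);P=P[abs(r)<.002];k=np.polyfit(P[:,1],P[:,0],1);print("plate front yaw",-np.degrees(np.arctan(k[0])),len(P),P[0],P[-1])
cl=[ray("wrist",q,.1,c) for q in [(384,50),(506,48)]];print("left plate corners",*cl)
y=np.radians(8.2);ux=np.array([np.cos(y),np.sin(y)]);uy=np.array([-ux[1],ux[0]])
print("plate ctr from left corners",(cl[0]+cl[1])[:2]/2-.105*uy)
s=np.array([.594,.3405])
p=s+ux*(-.012-.015-.025)+uy*.055; print("pre-press",p,"contact",s+ux*(-.027)+uy*.055)
go([*p,.21],-81.8)
```

```text
plate front yaw 8.585078964871203 32 [0.518  0.4242] [0.5327 0.3268]
left plate corners [0.5177 0.434  0.1   ] [0.6437 0.4539 0.1   ]
plate ctr from left corners [0.5957 0.3401]
pre-press [0.5347 0.3875] contact [0.5594 0.3911]
shift [ 95.8  79.8 -84.8] turn [-0.  -0.4  0.5] | at [0.4688 0.2917 0.306 ] q [0.35 0.34 1.51 0.01 1.3  0.2 ] t 22.57 F [ 0.   0.3 -0.3]
```

```bash
python3 -m inch '[[0,[0,40,-43],[-0.4,-0.2,0.5]],[0,[0,40,-42],[0,0,0]],[0,[50,0,0],[0,0,0]],[0,[50,0,0],[0,0,0]],[0,[25,0,0],[0,0,0]],[0,[0,0,0],[0,0,0]]]' 20 | egrep 'posi|ft_|time'; python3 -c "
from h import *
go([.5342,.387,.178],-81.4)"
```

```text
time: 23.32
position: [0.5382, 0.3916, 0.1775]
ft_force: [0.1, -0.0, -0.1]
shift [-0.6 -4.6  3.9] turn [ 0.  -0.2 -0.1] | at [0.5382 0.3916 0.1775] q [0.46 0.63 1.37 0.   1.14 0.31] t 23.32 F [ 0.1 -0.  -0.1]
```

```bash
python3 -m inch '[[0,[0,8,4],[0,0,0]],[0,[0,8,0],[0,0,0]],[0,[0,6,0],[0,0,0]],[0,[0,6,0],[0,0,0]]]' | egrep 'posi|ft_'; python3 -m inch '[[0,[0,6,0],[0,0,0]],[0,[0,6,0],[0,0,0]]]' | egrep 'posi|ft_';  python3 -m inch '[[0,[0,6,0],[0,0,0]],[0,[0,5,0],[0,0,0]]]' | egrep 'posi|ft_'; python3 -c "
from h import *
go([.5342,.387,.178],-81.4)"
```

```text
position: [0.5692, 0.3926, 0.1821]
ft_force: [-4.7, 0.1, -3.2]
position: [0.5813, 0.3944, 0.1822]
ft_force: [-0.0, -0.5, -0.1]
position: [0.5949, 0.3966, 0.1831]
ft_force: [0.2, 0.6, -0.9]
shift [  4.4 -61.5   0.4] turn [ 0.  -0.3 -0.6] | at [0.5949 0.3966 0.1831] q [0.43 0.69 1.23 0.   1.21 0.28] t 24.32 F [ 0.2  0.6 -0.9]
```

```bash
python3 -m inch '[[0,[-45,-3,0],[0,-0.3,-0.5]],[87,[-5,0,28],[0,0,0]],[87,[0,0,28],[0,0,0]],[87,[0,0,0],[0,0,0]],[87,[0,0,0],[0,0,0]],[87,[0,0,0],[0,0,0]],[87,[0,0,0],[0,0,0]]]' | egrep 'posi|ft_|grip'; python3 -c "
from st import *
stand('s2',('wrist','top','side'))
go([.5945,.340,.138],-81.4)"
```

```text
position: [0.6035, 0.3423, 0.235]
ft_force: [-0.3, -0.7, -0.2]
grip_width: 0.0519
shift [ -76.  -129.4   32.8] turn [ 0.5 -0.1 -0.4] | at [0.6035 0.3423 0.235 ] q [0.36 0.61 1.24 0.   1.29 0.2 ] t 25.2 F [-0.3 -0.7 -0.2]
wrist prong_tip [279.  265.8] 0.76 [0.5807 0.2835 0.15  ]
wrist keeper_tab [330.9 135.6] 0.64 [0.6045 0.399  0.182 ]
wrist cover_handle [304.1 206.5] 0.78 [0.5942 0.3402 0.156 ]
wrist cover_under [303.8 189.6] 0.57 [0.5922 0.339  0.097 ]
top prong_tip [207.7 200.3] 0.77 [0.5792 0.2875 0.15  ]
top keeper_tab [355.2 186.5] 0.71 [ 0.608  -0.0841  0.182 ]
top cover_handle [186.6 196. ] 0.62 [0.5889 0.3397 0.156 ]
top cover_under [193.8 195.9] 0.59 [0.6019 0.3402 0.097 ]
side stand_seat [279.4 259.2] 0.32 [0.5881 0.2534 0.15  ]
side prong_tip [275.8 267.1] 0.55 [0.5879 0.2758 0.15  ]
side keeper_tab [238.3 299.8] 0.65 [0.6078 0.3954 0.182 ]
side cover_handle [259.6 287. ] 0.96 [0.5967 0.3363 0.156 ]
side cover_under [397.4 192.7] 0.53 [ 0.3933 -0.1165  0.097 ]
shift [ 97.2 -10.1   0.2] turn [ 0.1 -0.1 -0.4] | at [0.6038 0.3414 0.2353] q [ 0.35  0.61  1.24 -0.    1.29  0.2 ] t 26.1 F [ 0.5  1.2 -0.3]
```

```bash
python3 -m inch '[[87,[0,-10,0],[0,0,-0.4]],[87,[25,0,0],[0,0,0]],[87,[0,0,0],[0,0,0]]]' | egrep 'posi|ft_|grip';python3 -c "
from h import *
go([.5945,.340,.138],-81.4)"
```

```text
position: [0.5923, 0.3398, 0.2102]
ft_force: [-0.8, 0.2, 0.1]
grip_width: 0.0867
shift [72.2  2.3  0.2] turn [ 0.1 -0.1  0. ] | at [0.5923 0.3398 0.2102] q [0.36 0.62 1.29 0.   1.23 0.2 ] t 26.48 F [-0.8  0.2  0.1]
```

```bash
python3 -m inch '[[87,[30,2,0],[0,0,0]],[87,[30,0,0],[0,0,0]],[87,[12,0,0],[0,0,0]],[87,[0,0,0],[0,0,0]]]' | egrep 'posi|ft_|grip'; python3 -m inch '[[0,[0,0,0],[0,0,0]],[0,[0,0,0],[0,0,0]],[0,[0,0,0],[0,0,0]],[0,[0,0,0],[0,0,0]],[0,[0,0,0],[0,0,0]],[0,[0,0,0],[0,0,0]],[0,[0,0,0],[0,0,0]],[0,[0,0,0],[0,0,0]],[0,[0,0,0],[0,0,0]],[0,[0,0,0],[0,0,0]]]' 30| egrep 'posi|ft_|grip'; python3 -c "
from h import *
go([.5945,.340,.138],-81.4)"
```

```text
position: [0.5964, 0.3416, 0.1417]
ft_force: [-0.2, -0.0, -0.0]
grip_width: 0.087
position: [0.5973, 0.3423, 0.146]
ft_force: [-1.4, 0.0, 1.1]
grip_width: 0.0134
shift [ 8.  -3.2  1.9] turn [ 0.1 -0.3 -0.6] | at [0.5973 0.3423 0.146 ] q [0.36 0.69 1.34 0.   1.1  0.2 ] t 28.23 F [-1.4  0.   1.1]
```

```bash
python3 -m inch '[[0,[-6,0,0],[0,0,-0.4]],[0,[-7,0,0],[0,0,0]],[0,[-6,0,0],[0,0,0]],[0,[0,0,0],[0,0,0]]]' | egrep 'posi|ft_|grip';  python3 -c "
from h import *
go([.5945-.0995,.340-.015,.165],-81.4)"
```

```text
position: [0.5971, 0.3419, 0.1644]
ft_force: [-0.0, 0.2, -3.8]
grip_width: 0.0138
shift [  -0.8 -103.5    1.3] turn [ 0.1 -0.2 -0.1] | at [0.5971 0.3419 0.1644] q [0.36 0.67 1.32 0.   1.15 0.2 ] t 28.73 F [-0.   0.2 -3.8]
```

```bash
python3 -m inch '[[0,[0,-10,0],[0,0,0]],[0,[0,-15,0],[0,0,0]],[0,[0,-15,0],[0,0,0]],[0,[0,-15,0],[0,0,0]],[0,[0,-15,0],[0,0,0]],[0,[0,-15,0],[0,0,0]],[0,[0,-15,0],[0,0,0]],[0,[0,-10,0],[0,0,0]],[0,[0,0,0],[0,0,0]]]' | egrep 'posi|ft_|grip';  python3 -c "
from h import *
go([.47,.20,.24],-88.0)"
```

```text
position: [0.4774, 0.3231, 0.1633]
ft_force: [1.5, -0.3, -3.9]
grip_width: 0.0134
shift [-76.9 -26.5 120.3] turn [ 6.8 -0.1  0.3] | at [0.4774 0.3231 0.1633] q [0.4  0.54 1.61 0.   1.   0.24] t 29.85 F [ 1.5 -0.3 -3.9]
```

```bash
python3 -m inch '[[0,[-25,0,0],[0,0,0]],[0,[-30,0,0],[0,0,0]],[0,[-20,0,0],[3.3,0,0]],[0,[0,0,20],[3.3,0,0.3]],[0,[0,10,35],[0,0,0]],[0,[0,16,45],[0,0,0]],[0,[0,17,45],[0,0,0]],[0,[0,17,45],[0,0,0]],[0,[0,17,45],[0,0,0]],[0,[0,17,45],[0,0,0]],[0,[0,13,30],[0,0,0]],[0,[0,8,15],[0,0,0]]]' | egrep 'posi|ft_|grip';  python3 -c "
from h import *
go([.604,-.005,.17],-88.0)"
```

```text
position: [0.6048, -0.0175, 0.2311]
ft_force: [-0.1, -0.5, -3.4]
grip_width: 0.0134
shift [ 61.1  -0.  -12.7] turn [-0.6  0.1  0.5] | at [ 0.6048 -0.0175  0.2311] q [-0.21  0.49  1.47 -0.    1.19 -0.23] t 31.35 F [-0.1 -0.5 -3.4]
```

```bash
python3 -m inch '[[0,[0,0,-12],[-0.6,0.1,0.5]],[0,[35,0,0],[0,0,0]],[0,[35,0,0],[0,0,0]],[0,[22,0,0],[0,0,0]],[0,[0,0,0],[0,0,0]],[0,[0,0,0],[0,0,0]]]' | egrep 'posi|ft_|grip';  python3 - <<'E'
from h import *
np.set_printoptions(precision=4,suppress=True)
go([.6044,-.005,.10],-88.05)
z0=get_obs()["position"][2]
Z={"cover_handle":z0+.010,"cover_under":z0-.049,"tray_rim":.043,"tray_far_left":.003,"tray_far_right":.003}
for n in ("wrist","top","side"):
    im=imaging.camera(n); cv2.imwrite(f"pics/p1{n}.png",im[:,:,::-1])
    for k,z in Z.items():
        for o in imaging.tip_of(n,k)[:1]: print(n,k,np.round(o["pixel"],1),round(o["confidence"],2),ray(n,o["pixel"],z))
a=cv2.imread("pics/p1wrist.png"); b=cv2.imread("pics/p1side.png")[160:310,180:420]
cv2.imwrite("pics/p1.png",cv2.vconcat([cv2.resize(a,(480,300)),cv2.resize(b,(480,300),interpolation=cv2.INTER_CUBIC)]))
E
```

```text
position: [0.6013, -0.0006, 0.1358]
ft_force: [0.4, -0.3, -3.5]
grip_width: 0.014
shift [35.7  3.1  4.7] turn [ 0.2 -0.2  0.2] | at [ 0.6013 -0.0006  0.1358] q [-0.19  0.61  1.57  0.    0.97 -0.23] t 32.1 F [ 0.4 -0.3 -3.5]
wrist cover_handle [314.5 255.9] 0.64 [ 0.6003 -0.0012  0.1458]
wrist cover_under [317.5 220.7] 0.62 [ 0.6022 -0.003   0.0868]
side cover_handle [306.3 188. ] 0.57 [ 0.605  -0.0172  0.1458]
side cover_under [306.8 210.6] 0.69 [ 0.6042 -0.0091  0.0868]
side tray_rim [307.2 223.5] 0.7 [ 0.6068 -0.0166  0.043 ]
side tray_far_left [276.4 258.1] 0.91 [0.6598 0.0816 0.003 ]
```

View pics/p1.png

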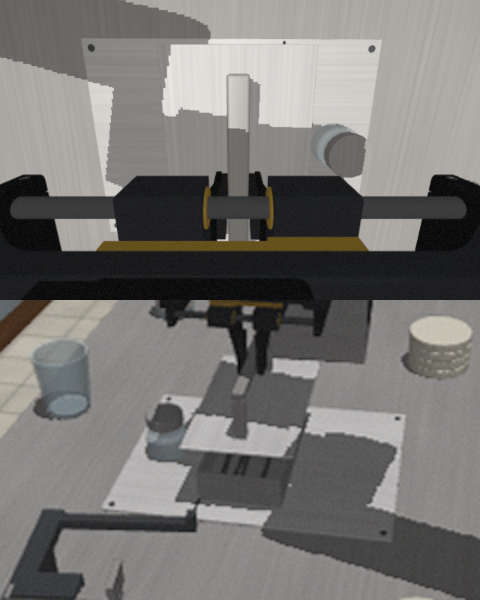

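Run:
```python
from h import *
np.set_printoptions(precision=4,suppress=True)
im=cv2.imread("pics/p1wrist.png"); g=cv2.GaussianBlur(cv2.cvtColor(im,cv2.COLOR_BGR2GRAY).astype(float),(0,0),.7)
z=get_obs()["position"][2]; print("bar end top",ray("wrist",(317.5,98.5),z+.016),"bar end low", )
for u in (240,270,360,400): print(u,g[50:66,u].astype(int))
for v in (80,110,135): 
  d=np.diff(g[v,400:440]); print(v,"right edge",400+np.argmin(d),d.min().round(),ray("wrist",(400.5+np.argmin(d),v),z-.046)); d=np.diff(g[v,205:245]); print("left edge",205+np.argmax(abs(d)),ray("wrist",(205.5+np.argmax(abs(d)),v),z-.046))
for r in (57,58,59,60): print(r,ray("wrist",(330,r),z-.046))
go([.6044,-.005,.10],-88.05)
```

```text
bar end top [0.5988 0.0756 0.1511] bar end low
240 [111 120 131 136 136 137 137 138 148 185 212 220 221 220 220 221]
270 [109 122 135 138 138 139 140 140 149 187 214 222 223 223 222 223]
360 [171 180 206 219 222 222 223 219 208 205 210 212 212 212 212 212]
400 [172 179 199 211 214 214 215 214 206 205 210 214 214 214 214 214]
80 right edge 421 -6.0 [0.6614 0.0907 0.0891]
left edge 224 [0.5416 0.0864 0.0891]
110 right edge 419 -6.0 [0.6623 0.0731 0.0891]
left edge 219 [0.5377 0.0686 0.0891]
135 right edge 417 -6.0 [0.6629 0.0578 0.0891]
left edge 215 [0.5345 0.0532 0.0891]
57 [0.6052 0.1017 0.0891]
58 [0.6052 0.1011 0.0891]
59 [0.6053 0.1005 0.0891]
60 [0.6053 0.1    0.0891]
shift [35.   3.3  3.8] turn [ 0.1 -0.2  0.2] | at [ 0.6011 -0.0014  0.1351] q [-0.19  0.61  1.57  0.    0.97 -0.23] t 33.0 F [-0.5  0.1 -3.3]
```

```bash
python3 -m inch '[[0,[10,4,0],[0.1,-0.2,0.2]],[0,[10,0,0],[0,0,0]],[0,[8,0,0],[0,0,0]],[0,[4,0,0],[0,0,0]],[0,[0,0,0],[0,0,0]]]' | egrep 'posi|ft_|grip';  python3 -c "
from h import *
go([.6055,-.0014,.094],-88.05)"
```

```text
position: [0.6048, -0.0011, 0.0997]
ft_force: [0.4, 0.6, -3.4]
grip_width: 0.0135
shift [5.7 0.7 0.3] turn [-0.  -0.   0.1] | at [ 0.6048 -0.0011  0.0997] q [-0.19  0.66  1.59  0.    0.9  -0.22] t 33.62 F [ 0.4  0.6 -3.4]
```

```bash
python3 -m inch '[[0,[3,0.7,0],[0,0,0]],[0,[2.5,0,0],[0,0,0]]]' | egrep 'posi|ft_'; for i in 1 2 ; do python3 -m inch '[[0,[1.5,0,0],[0,0,0]]]' | egrep 'posi|ft_'; done
```

```text
position: [0.606, -0.0012, 0.0944]
ft_force: [0.1, 0.1, -3.0]
position: [0.6061, -0.0012, 0.0929]
ft_force: [0.7, 0.1, -3.8]
position: [0.6061, -0.0013, 0.092]
ft_force: [-2.9, -0.3, 6.5]
```

```bash
python3 -m inch '[[0,[-0.5,0,0],[0,0,0]]]' | egrep 'posi|ft_'
python3 - <<'E'
from h import *
np.set_printoptions(precision=4,suppress=True)
go([.606,-.0013,.092],-88.05); print(get_obs()["moment"])
for n in ("side","wrist"):
    im=imaging.camera(n); cv2.imwrite(f"pics/p2{n}.png",im[:,:,::-1])
    for k,z in {"cover_handle":.102,"cover_under":.043,"tray_far_left":.003}.items():
        for o in imaging.tip_of(n,k)[:1]: print(n,k,np.round(o["pixel"],1),round(o["confidence"],2),ray(n,o["pixel"],z))
E
```

```text
position: [0.6063, -0.0013, 0.0927]
ft_force: [0.8, -0.7, -3.3]
shift [ 0.7 -0.3  0. ] turn [-0. -0. -0.] | at [ 0.6063 -0.0013  0.0927] q [-0.19  0.67  1.59  0.    0.88 -0.22] t 34.25 F [ 0.8 -0.7 -3.3]
[-0.0613 -0.0086 -0.0259]
side cover_handle [303.8 203.9] 0.68 [ 0.6124 -0.0142  0.102 ]
side cover_under [306.2 225.3] 0.82 [ 0.6074 -0.0086  0.043 ]
side tray_far_left [277.2 261.3] 0.66 [0.6544 0.0926 0.003 ]
wrist cover_handle [316.  256.3] 0.79 [ 0.6058 -0.0018  0.102 ]
wrist cover_under [315.6 221.4] 0.6 [ 0.6054 -0.0039  0.043 ]
```

```bash
python3 -m inch '[[0,[0.7,0,0],[0,0,0]]]' | egrep 'posi|ft_'; python3 -m inch '[[20,[0,0,0],[0,0,0]],[24,[0,0,0],[0,0,0]],[30,[0,0,0],[0,0,0]],[30,[0,0,0],[0,0,0]]]' | egrep 'posi|ft_|grip'; python3 -c "
from h import *
go([.606,-.0013,.092],-88.05)"
```

```text
position: [0.606, -0.0014, 0.092]
ft_force: [-2.8, 0.0, 3.4]
position: [0.6075, -0.0015, 0.0933]
ft_force: [-0.9, 0.6, -0.4]
grip_width: 0.0291
shift [ 1.2 -1.5 -0.3] turn [-0.   0.  -0.2] | at [ 0.6075 -0.0015  0.0933] q [-0.19  0.67  1.59  0.    0.88 -0.22] t 35.27 F [-0.9  0.6 -0.4]
```

```bash
python3 -m inch '[[30,[-10,-1.5,0],[0,0,0]],[30,[-30,0,0],[0,0,0]],[30,[-50,0,0],[0,0,0]],[10,[-50,0,0],[0,0,0]],[0,[0,40,0],[0,0,0]],[0,[0,40,0],[10,0,0]],[0,[0,0,0],[10.5,0,0]],[0,[0,0,0],[10.5,0,0]],[0,[0,0,0],[10.5,0,0]],[0,[0,0,0],[10.5,0,0]],[0,[0,0,0],[10.5,0,0]],[0,[0,0,0],[10.5,0,0]]]' | egrep 'posi|ft_|grip';python3 -m inch '[[0,[0,0,0],[10.5,0,0]],[0,[0,0,0],[7,0,0]]]' | egrep 'posi|ft_|grip'; python3 -c "
from h import *
go([.705,-.01,.125],1.95)"
```

```text
position: [0.6869, 0.0016, 0.2469]
ft_force: [-0.3, -0.2, 0.3]
grip_width: 0.0002
position: [0.6864, 0.0017, 0.2483]
ft_force: [-0.3, -0.5, -0.9]
grip_width: 0.0002
shift [123.5  11.2 -17.6] turn [-2.8 -0.6 -0.1] | at [0.6864 0.0017 0.2483] q [-0.16  0.59  1.24  0.    1.3   1.43] t 37.02 F [-0.3 -0.5 -0.9]
```

```bash
python3 -m inch '[[0,[0,11,-18],[-2.8,-0.6,0]],[0,[50,0,0],[0,0,0]],[0,[50,0,0],[0,0,0]],[0,[18,0,0],[0,0,0]],[0,[0,0,0],[0,0,0]],[0,[0,0,0],[0,0,0]]]' | egrep 'posi|ft_|grip'
python3 - <<'E'
from far import *
far('f1'); crop('f1'); c=cam("wrist")
for n in ("wrist","side","top"):
    if n!="wrist": im=imaging.camera(n); cv2.imwrite(f"pics/f1{n}.png",im[:,:,::-1])
    for k,z in {"cover_handle":.102,"cover_under":.043,"tray_far_left":.003,"tray_far_right":.003,"jar":.003}.items():
        for o in imaging.tip_of(n,k)[:1]: print(n,k,np.round(o["pixel"],1),round(o["confidence"],2),ray(n,o["pixel"],z))
im=cv2.imread("pics/f1.png"); a=cv2.imread("pics/f1c.png"); t=cv2.imread("pics/f1top.png")[140:260,260:400]; 
cv2.imwrite("pics/f1all.png",cv2.vconcat([cv2.resize(cv2.imread("pics/f1side.png")[180:300,210:370],(400,300)),]))
canvas=np.zeros((600,800,3),np.uint8); canvas[:300,:400]=cv2.resize(cv2.imread("pics/f1side.png")[180:300,210:370],(400,300),interpolation=cv2.INTER_CUBIC); canvas[:300,400:]=cv2.resize(im,(400,300)); canvas[300:]=cv2.resize(a,(800,300))
cv2.imwrite("pics/f1all.png",canvas)
E
```

```text
position: [0.7078, -0.0105, 0.1356]
ft_force: [0.8, -0.4, -0.2]
grip_width: 0.0005
line [-0.4618  0.6943] 0.00015898317774787799 9Traceback (most recent call last):
  File "<stdin>", line 2, in <module>
  File "far.py", line 18, in far
    gap=1000*(E[:,0]-np.polyval(k,E[:,1])); print("edge(or line far side) minus line centre, mm:")
              ~^^^^^
IndexError: too many indices for array: array is 1-dimensional, but 2 were indexed
```

```bash
python3 -m inch '[[0,[0,0,0],[0,-8,0]],[0,[0,0,0],[0,-3,0]],[0,[0,0,0],[0,0,0]]]' | egrep 'posi|ft_|grip'
python3 - <<'E'
from far import *
im=imaging.camera("wrist"); cv2.imwrite("pics/f1.png",im[:,:,::-1]); crop('f1')
for n in ("wrist","side","top"):
    if n!="wrist": im=imaging.camera(n); cv2.imwrite(f"pics/f1{n}.png",im[:,:,::-1])
    for k,z in {"cover_handle":.102,"cover_under":.043,"tray_far_left":.003,"tray_far_right":.003,"jar":.003}.items():
        for o in imaging.tip_of(n,k)[:1]: print(n,k,np.round(o["pixel"],1),round(o["confidence"],2),ray(n,o["pixel"],z))
im=cv2.imread("pics/f1.png"); a=cv2.imread("pics/f1c.png")
canvas=np.zeros((600,800,3),np.uint8); canvas[:300,:400]=cv2.resize(cv2.imread("pics/f1side.png")[180:300,210:370],(400,300),interpolation=cv2.INTER_CUBIC); canvas[:300,400:]=cv2.resize(im,(400,300)); canvas[300:]=cv2.resize(a,(800,300))
cv2.imwrite("pics/f1all.png",canvas)
E
```

```text
position: [0.7096, -0.0106, 0.1419]
ft_force: [-0.5, 0.3, 0.2]
grip_width: 0.0005
y+0.105 row215.1 [221 220 222 219 148  61  44 207 220 201 152 192] col 200 rows from 210
y+0.070 row215.0 [136 136 136 138  82  91  98  99  99 102 133 197] col 235 rows from 210
y+0.040 row215.0 [140 139 139 138  85  97  99 103  99  98 129 143] col 265 rows from 210
y+0.000 row214.9 [136 136 137 136  80  96 100 100  99 102 130 144] col 304 rows from 210
y-0.040 row214.8 [134 133 137 134  67  73  94  98 103 107 131 143] col 344 rows from 210
y-0.070 row214.7 [132 134 134 135  64  74  94  98 104 110 144 169] col 373 rows from 210
y-0.080 row214.7 [135 134 134 136  71  75  98 100  98 110 163 210] col 383 rows from 210
y-0.105 row214.6 [135 135 138 135  69  20  44 125 134 132 174 211] col 408 rows from 210
wrist cover_handle [302.7 324.5] 0.64 [ 0.6083 -0.0027  0.102 ]
wrist tray_far_left [216.4 214.9] 0.69 [0.6491 0.0884 0.003 ]
wrist tray_far_right [394.9 215.7] 0.94 [ 0.6537 -0.0914  0.003 ]
wrist jar [302.5 151.9] 0.57 [0.7176 0.0027 0.003 ]
side cover_handle [304.5 207. ] 0.85 [ 0.6072 -0.0009  0.102 ]
side cover_under [305.8 227.6] 0.71 [0.606  0.0012 0.043 ]
side jar [263.3 232.8] 0.68 [ 0.7244 -0.0103  0.003 ]
top cover_handle [323.1 193.3] 0.96 [ 0.6085 -0.0038  0.102 ]
top cover_under [323.1 200.7] 0.77 [ 0.6006 -0.003   0.043 ]
top tray_far_left [325.6 193.7] 0.54 [ 0.6294 -0.0095  0.003 ]
```

View pics/f1all.png

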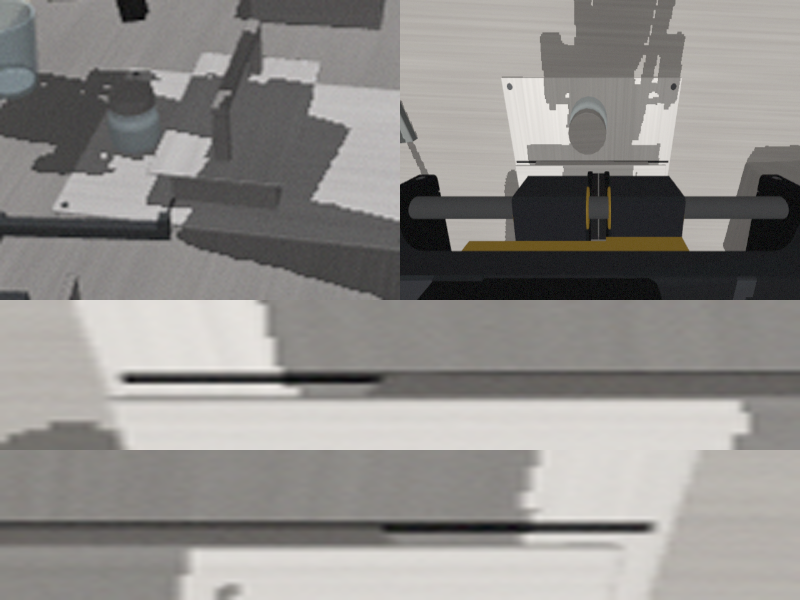

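```bash
python3 - <<'E'
from h import *
c=cam("wrist")
for u in (235,383): print("cover far edge",ray("wrist",(u,219.9),.046,c))
E
python3 -m inch '[[0,[-40,0,0],[0,5,0]],[0,[-40,0,0],[0,5,0]],[0,[0,0,0],[0,0,0]],[0,[0,0,0],[0,0,0]]]' && python3 -c "
from h import *
print(robot.hand_in())"
```

```text
cover far edge [0.66936842 0.05832261 0.046     ]
cover far edge [ 0.67337951 -0.06870253  0.046     ]
time: 39.6
position: [0.7187, -0.0097, 0.2189]
tool_rot: [-0.704, -0.011, 0.71, -0.014]
ft_force: [-1.2, -0.2, -0.6]
grip_width: 0.0008
the job is handed in; nothing more can be done
None
```

The tray is at the line with the cover lying on it, and the job was handed in at about 39.6 s of the 69 s allowed.

- **Tray:** I slid it along the board with the open fingers. The first stop left the right end about 2 mm past the line's centre, just over its far edge. I nudged it back with the shut fingers, which took it a little short of the line, then pushed it forward again.
- **Keeper and cover:** The keeper snapped open; the force on the fingers rose to about 5 N and then dropped to zero, and the tab was seen about 30 mm further back. I lifted the cover 18 mm, drew it 120 mm to the front, and laid it on the tray. It touched down with about 10 N at the wrist.

Last checks:
- **Line:** The far edge lies within the 3 mm line along its whole length. Before the cover went on it was about 0.7 to 1 mm past the line's centre and parallel to within about 0.1°. The last picture shows it still there.
- **Cover:** It lies flat in the side view. Its far edge is parallel to the line to within about 0.2°, with an overhang of about 15 to 17 mm at the far side, where a perfectly centred cover would show 15 mm. I judged the other sides from the cover's centre, not from their edges.
- **Jar:** It shows where it was in the last picture.
- **Dishes:** I steered clear of both stacks, but did not measure them again at the end.

Some readings disagreed. Rim-to-line measurements from two wrist poses differed by about 1 mm, so I relied on the direct views of the bottom edge. The networks' estimates of the cover's centre spread over about ±4 mm between cameras.

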